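# Mount a blank in the carver's indexing centres

### The arm

A 6-joint arm with a two-finger parallel gripper is mounted at the origin on the work surface. World frame = base frame: x ahead of the robot, y to its left, z up, the work surface at z = 0. Lengths are in m, angles in rad, forces in N, time in s.
With the tool pointing down it reaches from about 0.325 to 0.85 m from the base axis. Payload 4.4 kg.
Tool frame: the origin (TCP) lies at the very end of the fingers, on their centre line; the grasp point (between the pads) lies 19 mm behind it; z points along the fingers, y is the line along which they close (so a half turn about z gives the same grasp; the last joint's range is limited). The gripper opens to 94 mm and grips with 3 to 60 N. Pads are 16 mm wide; open, the fingers measure 119 mm over their backs; the gripper's body (75 mm by 177 mm) begins 78 mm behind the grasp point.
Start: joints at [0.962, 0.207, 1.542, -0, 1.393, -0.15], TCP at [0.255, 0.516, 0.205] pointing down, gripper open.
Joint ranges: [-2.73, 2.73], [-0.86, 2.22], [0.23, 2.46], [-1.11, 4.25], [0.08, 2.63], [-2.82, 2.82]. Speed limits (rad/s): [2.79, 2.79, 3.14, 3.14, 3.14, 3.14].

### API

Orientations are given as a unit quaternion [w, x, y, z].
In Python, from cell import * gives the robot as it stands. The module is installed in compiled form; this text tells all that it offers.
- The arm moves only by the tool drive_tool, never from a script. Its argument "rows" is a list of rows, each an object with "jaw": the opening, from 0 (shut) to 1 (fully open); "delta_pos": the shift along the tool's x, y, z normalised to -1 to 1, where 1 is 30 mm, a list of three; "yaw": the turn about the tool's z normalised to -1 to 1, where 1 is 0.08 rad. In form: [{"jaw": jaw, "delta_pos": [x, y, z], "yaw": yaw}, ...]. A call has 1 to 8 rows; each row shifts and turns the commanded pose from where the row before left it, along the tool's axes as they then stand; what a row does not reach is not made up. A row lasts 1/12 s, in which the tool goes at most 41.7 mm and 7.16 degrees, less where a joint would pass 70% of its speed; a pose out of reach is approached as far as the arm can. A call with a number of a shift or a turn outside -1 to 1 is refused whole. A call with a gripper value outside its range is refused whole. The fingers move at their own pace and stop on an object; "squeeze" is the grip in N (left out, the last holds). Time passes only in rows, so rows that do not move let the fingers close. It gives the time, the measured TCP pose, the force, the opening and the grip force at its end, in the units of the state.
- observe(): the state, without advancing time (a new reading comes with each control period).
- get_image(name): name is "scene" or "top" or "wrist"; returns the picture (400x640x3 uint8, blue, green, red); there is no depth.
- get_calibration(name): a dict with "intrinsics" (3x3 intrinsics, pixels), "k1" (the pictures are not rectified: a ray, as slopes to the right and down, at radius r is drawn at 1 + k1 r^2 times it, then the intrinsics apply), "position" and "orientation" of the camera in the world. Camera axes: x right, y down, z forward; pixel columns grow to the right and rows downward; lengths in m; the calibration is good to about 2 mm. A picture is of the moment at which its call begins: read the wrist's pose just before it. get_calibration takes no time and is no camera call; for the wrist camera it gives the pose at the moment of the call.
- sign_off(): hands the job in; it is judged then, once.
The state is a dict: "time": time; "joints": joint angles; "qd": joint speeds; "effort": joint torques, N m; "tcp_pos": TCP position; "eef_rot": TCP orientation; "ft_force": force on the tool from outside, world axes, zero at the start; "torque": the same for the moment, N m; "width": finger opening in m; "grasp_force": force on a finger pad.
Only numpy, scipy, OpenCV 4.12 (cv2) and the standard library are available. Lean on these libraries where they do the work, as an engineer would, in place of code of your own. Each camera call takes 0.05 s, during which the arm holds its last target. There are 200 camera calls.

### The job

Mount the long octagonal wooden blank in the carving fixture: lay it in the two V-rests (draw the tailstock back first if there is no room) and let go, then slide the tailstock up until both steel points are fully home in the holes in the blank's ends. Last of all, throw the black-knobbed lever on the headstock round into the notch marked by the tall pointed stud, so that it stays there. Leave everything else on the bench where it is.

Things in the scene. Friction and masses are not known exactly. Their poses are not given: they have to be found in the camera images.
- fixture: Grey centre fixture, fixed to the bench: bed 90 (x) x 390 (y) x 30 mm high, from y = -230 to +160. Origin on the bench under the middle of the gripped blank. Headstock block 70 x 70 mm, top 86 mm up, spans y = 90 to 160; tailstock on the -y end. Two dark V-rests at y = -48 and +48 (see axis_mid).
- axis_mid (a point): Point on the line of the two steel points, 75 mm above the bench, where the middle of the gripped blank comes; axes as the fixture. The 90-degree V-rests, 12 mm thick, 48 mm either side along y, open upward, lips 74 mm above the bench and 54 mm apart; in them the blank lies with a flat downwards, its axis 73.5 mm up.
- head_point (a point): Tip of the headstock's fixed steel point, at 66 mm in the fixture's y, 75 mm up. Cone: 4 mm wide at the tip, 20 mm at its root, 14 mm long, pointing to -y.
- tailstock (a joint): Position of the sliding tailstock (m): 0 fully drawn back, growing along the fixture's +y toward the headstock. Its point is shaped as the other; tip at fixture y = joint - 0.136. About 0.071 with the blank gripped; the blank fits between the tips only below about 0.045. Takes about 3 N to slide, stays where left.
- tail_post (a point): Middle of the top face (144 mm above the bench) of the upright steel post on the tailstock, 20 mm diameter, 40 mm tall, to be gripped or pushed. The tailstock block beneath is 70 mm along y and x, its top 104 mm up.
- index_lever (a joint): Angle of the headstock lever (rad) about its upright pivot, counterclockwise seen from above; 0 points along the fixture's +y, positive is toward the robot (-x). Sprung ball notches at -0.84, -0.42, 0, 0.42 and 0.84 (limits +-0.93), about 5 N at the knob to pass between them. Starts in -0.84 or -0.42.
- lever_pivot (a point): Lever pivot axis, at fixture y = 125 mm, 100 mm above the bench, over the steel sector plate (fan with five engraved notch lines, top 92 mm up, reaching 105 mm from the pivot).
- lever_knob (a point): Middle of the top face (150 mm above the bench) of the lever's black upright cylindrical knob, 20 mm diameter, 42 mm tall, 65 mm from the pivot.
- lever_mark (a point): Point in the line of the lever's pointer, 95 mm from the pivot; it comes over the marker's axis when the lever is in the marked notch.
- marker: The tall pointed steel stud, fixed on the sector plate: cone 18 mm diameter, 16 mm tall, 95 mm from the lever pivot, in line with one of the notches 0, 0.42 or 0.84. Origin at the centre of its base, 92 mm above the bench. The two other notches have small flat studs, 9 mm diameter, 4 mm tall.
- blank: The blank: pale wooden octagonal bar, 34 mm across flats, 150 mm long along its y axis, lying on a flat, with a 14 mm hole drilled 14 mm deep in each end. Either way round is right. Origin at the middle of its underside, 17 mm below its axis.
- blank_mid (a point): Middle of the blank, on its axis.
- offcut: Bystander: solid octagonal offcut of the same section, only 100 mm long (along y), no holes. Origin at the middle of its underside.
- gouge: Bystander: carving gouge lying along its y axis, 155 mm long, wooden handle 24 mm diameter to -y. Origin under its middle.
- chisel: Bystander: carving chisel behind the fixture, lying along its y axis, 165 mm long, handle 24 mm diameter to -y. Origin under its middle.
- figure: Bystander: carved wooden figure standing behind the bed, 72 mm wide at the base, 170 mm tall. Origin at the centre of its base.
- wax_tin: Bystander: round tin, 64 mm diameter, 45 mm tall. Origin at the centre of its base.
- stock_block: Bystander: wood block 90 x 120 x 60 mm high. Origin at the centre of its base.
- mallet: Bystander: carver's round mallet standing on its head, 80 mm diameter, 215 mm tall. Origin at the centre of its base.
There are look-alikes about, which are no part of the job. Leave any orange or red look-alike of the blank alone.

How it is judged:
By the outcome, as a careful person would: the job done as asked, in the order asked, and still so for the second after the job is handed in, with the robot touching nothing.
It also fails if it takes over 72 s, if anything falls off the work surface, if the arm or the gripper's body presses on something with over 40 N, if the wrist force passes 120 N, or if a joint passes its speed limit or range.

## Working session

There is one attempt and no reset: what is moved stays moved. The work goes in short steps, Python scripts to look and compute and a tool call to move; the robot and the scene stay as the last step left them, time stands still between calls to the robot, and variables do not carry over. Pictures are saved under pics/ and viewed, at most 10 in all, crops included, and the job is handed in when it is done.

Besides the shell and the picture viewer there is one more tool, called after "Emit:" by a JSON object that holds its "fn" and its "kwargs". drive_tool: Moves the arm, as the interface text tells. Scaled input: -1 to 1 covers 30 mm each way for a shift and 0.08 rad each way for a turn. Its arguments: {"type":"object","properties":{"rows":{"type":"array"},"squeeze":{"type":"number"}},"required":["rows"]}

```bash
mkdir -p pics; python3 - <<'E'
from cell import *
import cv2
for n in ["scene","top"]:
    im=get_image(n); cv2.imwrite(f"pics/{n}0.png",im)
    print(n,get_calibration(n))
s=observe(); print({k:s[k] for k in("time","tcp_pos","eef_rot","ft_force","width")})
E
```

```text
scene {'intrinsics': array([[433.88482456,   0.        , 321.26110624],
       [  0.        , 433.88482456, 201.53794885],
       [  0.        ,   0.        ,   1.        ]]), 'k1': -0.045546507585243416, 'position': array([1.09746217, 0.51611159, 1.43065116]), 'orientation': array([-0.10402596,  0.36367594,  0.89405377, -0.23997138])}
top {'intrinsics': array([[420.76663221,   0.        , 322.40235165],
       [  0.        , 420.76663221, 194.73822236],
       [  0.        ,   0.        ,   1.        ]]), 'k1': 0.012688083172069384, 'position': array([ 0.44477282, -0.02329174,  1.32999139]), 'orientation': array([ 0.01858289, -0.69819201,  0.71525968, -0.02421111])}
{'time': 0.1, 'tcp_pos': array([0.25425314, 0.51492758, 0.20442365]), 'eef_rot': array([-3.61984899e-04,  2.27392451e-01,  9.73802668e-01, -9.51416661e-04]), 'ft_force': array([-0.46892357,  0.01038874,  0.37440212]), 'width': 0.09381086338347296}
```

View pics/scene0.png

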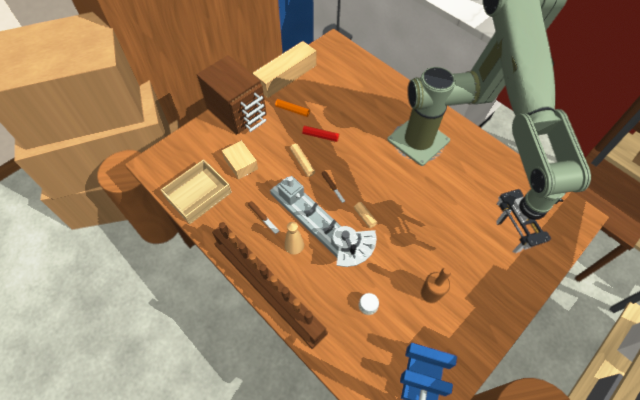

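View pics/top0.png

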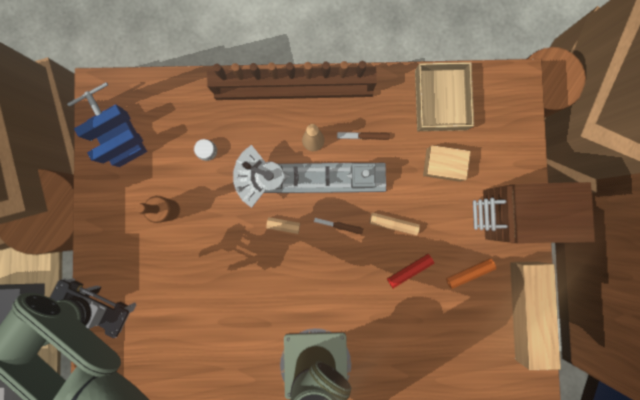

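The scene and top views show the bed at about (320,177) in top, with the headstock to the left (+y). The long pale blank is at (395,223), the short offcut at (282,225), and the red and orange decoys are lower right. I'll enlarge the top view.

```bash
python3 - <<'E'
import cv2
im=cv2.imread("pics/top0.png"); a=cv2.resize(im[140:245,225:430],None,fx=3.9,fy=3.9,interpolation=cv2.INTER_CUBIC); cv2.imwrite("pics/c1.png",a); print(a.shape)
im=cv2.imread("pics/scene0.png"); a=cv2.resize(im[135:275,265:385],None,fx=4.2,fy=4.2,interpolation=cv2.INTER_CUBIC); cv2.imwrite("pics/c2.png",a); print(a.shape)
E
```

```text
(410, 800, 3)
(588, 504, 3)
```

View pics/c1.png

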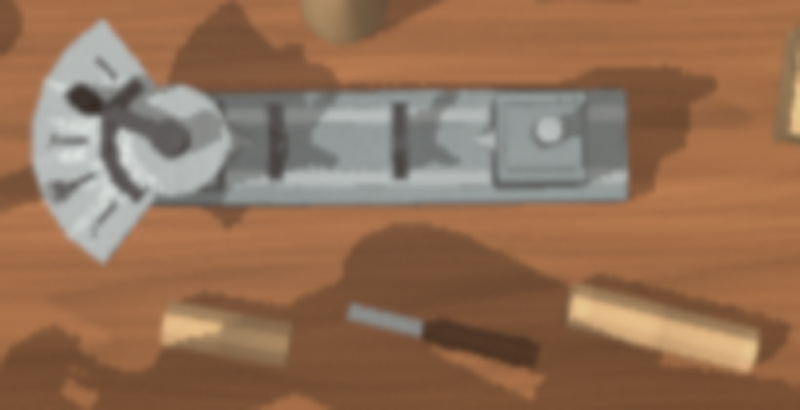

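View pics/c2.png

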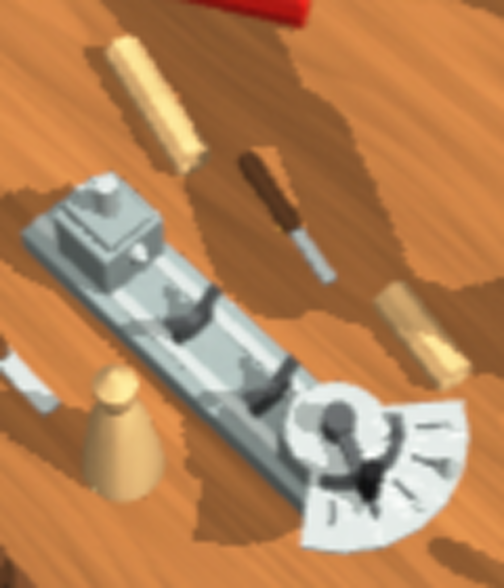

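c1/c2: the lever is at notch -0.42 with its knob at (85,98) in c1. The tall stud looks to be at the +0.42 line (70,190). The tail post is at (550,128), the V-rests at (275,141) and (400,140), and the blank's silhouette runs from (570,304) to (755,350).

```bash
cat > h.py <<'E'
import numpy as np, cv2
from scipy.spatial.transform import Rotation as R
from scipy.optimize import least_squares
def rot(q): return R.from_quat([q[1],q[2],q[3],q[0]])
def ray(c,px):
    K=np.array(c["intrinsics"]); d=(np.atleast_2d(px)-K[:2,2])/[K[0,0],K[1,1]]
    u=d.copy()
    for _ in range(20): u=d/(1+c["k1"]*(u**2).sum(1,keepdims=True))
    return rot(c["orientation"]).apply(np.c_[u,np.ones(len(u))])
def world(c,px,z):
    v=ray(c,px); p=np.array(c["position"]); return p+v*((np.broadcast_to(z,len(v))-p[2])/v[:,2])[:,None]
def proj(c,P):
    q=rot(c["orientation"]).inv().apply(np.atleast_2d(P)-c["position"]); u=q[:,:2]/q[:,2:]
    u=u*(1+c["k1"]*(u**2).sum(1,keepdims=True)); K=np.array(c["intrinsics"]); return u*[K[0,0],K[1,1]]+K[:2,2]
E
cat > m1.py <<'E'
from cell import *
from h import *
c=get_calibration("top")
f=lambda a:np.array(a)/3.9+[225-.37,140-.37]
bl=f([[575,285],[568,322],[760,327],[750,373]]); w=world(c,bl,.02); print("blank",w.round(4),w.mean(0).round(4))
px=f([[627,90],[628,202],[275,141],[400,140],[103,18],[103,265],[550,128]])
z=[.03,.03,.074,.074,.092,.092,.144]
w=world(c,px,z); print(w.round(4))
# fixture fit: x,y,yaw from bed corners, rest centres, post(x only)
loc=np.array([[.045,-.23],[-.045,-.23],[0,.048],[0,-.048]])
def T(p,l): return R.from_euler('z',p[2]).apply(np.c_[l,np.zeros(len(l))])[:,:2]+p[:2]
s=least_squares(lambda p:(T(p,loc)-w[:4,:2]).ravel(),[.5,0,0]); p=s.x; print("fix",p.round(4),s.fun.round(4))
inv=lambda q:R.from_euler('z',-p[2]).apply(np.c_[q[:,:2]-p[:2],np.zeros(len(q))])[:,:2]
print("local",inv(w).round(4), "knob",inv(world(c,f([[85,98]]),.15)), "marker",inv(world(c,f([[70,190]]),.1)))
E
python3 m1.py
```

```text
blank [[ 0.4643 -0.1879  0.02  ]
 [ 0.435  -0.1814  0.02  ]
 [ 0.4273 -0.3343  0.02  ]
 [ 0.391  -0.325   0.02  ]] [ 0.4294 -0.2571  0.02  ]
[[ 0.6186 -0.233   0.03  ]
 [ 0.529  -0.2308  0.03  ]
 [ 0.5796  0.0461  0.074 ]
 [ 0.5781 -0.05    0.074 ]
 [ 0.6746  0.1737  0.092 ]
 [ 0.4869  0.1764  0.092 ]
 [ 0.5769 -0.1577  0.144 ]]
fix [ 0.5788 -0.002  -0.0217] [ 0.0003  0.0001 -0.0002 -0.0001  0.0003 -0.0001 -0.0003  0.    ]
local [[ 0.0447 -0.2301]
 [-0.0448 -0.2299]
 [-0.0003  0.0481]
 [ 0.0003 -0.048 ]
 [ 0.092   0.1778]
 [-0.0958  0.1764]
 [ 0.0014 -0.1558]] knob [[0.02311006 0.1808563 ]] marker [[-0.0396826   0.20021476]]
```

```bash
cat > plan.py <<'E'
# work out the tool-axis units to go: x y z angle(of tool y, world) jaw
from cell import observe
from h import *
import sys, math
x,y,z,a,jaw=map(float,sys.argv[1:6]); step=float(sys.argv[6]) if len(sys.argv)>6 else .029
s=observe(); p=np.array(s["tcp_pos"]); M=rot(s["eef_rot"]).as_matrix()
ang=math.atan2(M[1,1],M[0,1]); da=(a-ang+math.pi/2)%math.pi-math.pi/2
d=np.array([x,y,z])-p
n=max(1,math.ceil(np.linalg.norm(d)/step),math.ceil(abs(da)/.078))
print("t %.2f"%s["time"],"tcp",p.round(4),"ang %.3f"%ang,"tilt",M[:,2].round(3),"d",d.round(4),"da %.3f"%da,"n",n,"j",np.round(s["joints"],2),"w %.4f g %.1f"%(s["width"],s["grasp_force"]))
for i in range(n):
    Mi=R.from_euler('z',da*i/n).as_matrix()@M
    u=Mi.T@(d/n)/.03
    print('{"jaw":%g,"delta_pos":[%.2f,%.2f,%.2f],"yaw":%.2f},'%(jaw,*u,-da/n/.08))
E
python3 plan.py .4294 -.2571 .16 -.272 1
python3 - <<'E'
from cell import *
from h import *
c=get_calibration("scene"); t=get_calibration("top")
# figure head: triangulate scene (115,372 top) & top
print(world(c,[[265+115/4.2,135+368/4.2]],.17), world(t,[[312,126]],.165),"base",world(c,[[265+123/4.2,135+490/4.2]],.005))
E
```

```text
t 0.10 tcp [0.2543 0.5149 0.2044] ang 1.112 tilt [-0.001 -0.002 -1.   ] d [ 0.1751 -0.772  -0.0444] da -1.384 n 28 j [ 0.96  0.21  1.54 -0.    1.39 -0.15] w 0.0938 g 0.0
{"jaw":1,"delta_pos":[-0.59,-0.73,0.05],"yaw":0.62},
{"jaw":1,"delta_pos":[-0.63,-0.70,0.05],"yaw":0.62},
{"jaw":1,"delta_pos":[-0.66,-0.67,0.05],"yaw":0.62},
{"jaw":1,"delta_pos":[-0.70,-0.64,0.05],"yaw":0.62},
{"jaw":1,"delta_pos":[-0.73,-0.60,0.05],"yaw":0.62},
{"jaw":1,"delta_pos":[-0.75,-0.56,0.05],"yaw":0.62},
{"jaw":1,"delta_pos":[-0.78,-0.53,0.05],"yaw":0.62},
{"jaw":1,"delta_pos":[-0.81,-0.49,0.05],"yaw":0.62},
{"jaw":1,"delta_pos":[-0.83,-0.45,0.05],"yaw":0.62},
{"jaw":1,"delta_pos":[-0.85,-0.40,0.05],"yaw":0.62},
{"jaw":1,"delta_pos":[-0.87,-0.36,0.05],"yaw":0.62},
{"jaw":1,"delta_pos":[-0.89,-0.32,0.05],"yaw":0.62},
{"jaw":1,"delta_pos":[-0.90,-0.27,0.05],"yaw":0.62},
{"jaw":1,"delta_pos":[-0.91,-0.23,0.05],"yaw":0.62},
{"jaw":1,"delta_pos":[-0.92,-0.18,0.05],"yaw":0.62},
{"jaw":1,"delta_pos":[-0.93,-0.14,0.05],"yaw":0.62},
{"jaw":1,"delta_pos":[-0.94,-0.09,0.05],"yaw":0.62},
{"jaw":1,"delta_pos":[-0.94,-0.05,0.05],"yaw":0.62},
{"jaw":1,"delta_pos":[-0.94,0.00,0.05],"yaw":0.62},
{"jaw":1,"delta_pos":[-0.94,0.05,0.05],"yaw":0.62},
{"jaw":1,"delta_pos":[-0.94,0.09,0.05],"yaw":0.62},
{"jaw":1,"delta_pos":[-0.93,0.14,0.05],"yaw":0.62},
{"jaw":1,"delta_pos":[-0.92,0.19,0.05],"yaw":0.62},
{"jaw":1,"delta_pos":[-0.91,0.23,0.05],"yaw":0.62},
{"jaw":1,"delta_pos":[-0.90,0.28,0.05],"yaw":0.62},
{"jaw":1,"delta_pos":[-0.89,0.32,0.05],"yaw":0.62},
{"jaw":1,"delta_pos":[-0.87,0.36,0.05],"yaw":0.62},
{"jaw":1,"delta_pos":[-0.85,0.41,0.05],"yaw":0.62},
[[ 0.69471828 -0.00874136  0.17      ]] [[ 0.70873398 -0.0090068   0.165     ]] base [[0.71607639 0.01329295 0.005     ]]
```

Emit:
{"fn": "drive_tool", "kwargs": {"rows": [{"jaw": 1, "delta_pos": [-0.59, -0.73, 0.05], "yaw": 0.62}, {"jaw": 1, "delta_pos": [-0.63, -0.7, 0.05], "yaw": 0.62}, {"jaw": 1, "delta_pos": [-0.66, -0.67, 0.05], "yaw": 0.62}, {"jaw": 1, "delta_pos": [-0.7, -0.64, 0.05], "yaw": 0.62}, {"jaw": 1, "delta_pos": [-0.73, -0.6, 0.05], "yaw": 0.62}, {"jaw": 1, "delta_pos": [-0.75, -0.56, 0.05], "yaw": 0.62}, {"jaw": 1, "delta_pos": [-0.78, -0.53, 0.05], "yaw": 0.62}, {"jaw": 1, "delta_pos": [-0.81, -0.49, 0.05], "yaw": 0.62}]}}

```text
time: 0.77
tcp_pos: [0.3041, 0.2934, 0.1929]
eef_rot: [-0.0, 0.416, 0.909, -0.0]
ft_force: [1.0, -0.6, -0.2]
width: 0.0942
grasp_force: 0.0
```

Emit:
{"fn": "drive_tool", "kwargs": {"rows": [{"jaw": 1, "delta_pos": [-0.83, -0.45, 0.05], "yaw": 0.62}, {"jaw": 1, "delta_pos": [-0.85, -0.4, 0.05], "yaw": 0.62}, {"jaw": 1, "delta_pos": [-0.87, -0.36, 0.05], "yaw": 0.62}, {"jaw": 1, "delta_pos": [-0.89, -0.32, 0.05], "yaw": 0.62}, {"jaw": 1, "delta_pos": [-0.9, -0.27, 0.05], "yaw": 0.62}, {"jaw": 1, "delta_pos": [-0.91, -0.23, 0.05], "yaw": 0.62}, {"jaw": 1, "delta_pos": [-0.92, -0.18, 0.05], "yaw": 0.62}, {"jaw": 1, "delta_pos": [-0.93, -0.14, 0.05], "yaw": 0.62}]}}

```text
time: 1.43
tcp_pos: [0.3539, 0.0733, 0.1811]
eef_rot: [-0.0, 0.587, 0.81, -0.0]
ft_force: [0.3, -0.4, 0.3]
width: 0.0939
grasp_force: 0.0
```

Emit:
{"fn": "drive_tool", "kwargs": {"rows": [{"jaw": 1, "delta_pos": [-0.94, -0.09, 0.05], "yaw": 0.62}, {"jaw": 1, "delta_pos": [-0.94, -0.05, 0.05], "yaw": 0.62}, {"jaw": 1, "delta_pos": [-0.94, 0, 0.05], "yaw": 0.62}, {"jaw": 1, "delta_pos": [-0.94, 0.05, 0.05], "yaw": 0.62}, {"jaw": 1, "delta_pos": [-0.94, 0.09, 0.05], "yaw": 0.62}, {"jaw": 1, "delta_pos": [-0.93, 0.14, 0.05], "yaw": 0.62}, {"jaw": 1, "delta_pos": [-0.92, 0.19, 0.05], "yaw": 0.62}, {"jaw": 1, "delta_pos": [-0.91, 0.23, 0.05], "yaw": 0.62}]}}

```text
time: 2.1
tcp_pos: [0.4032, -0.1471, 0.169]
eef_rot: [-0.0, 0.735, 0.678, -0.0]
ft_force: [-0.3, 0.9, 0.3]
width: 0.0941
grasp_force: 0.0
```

Emit:
{"fn": "drive_tool", "kwargs": {"rows": [{"jaw": 1, "delta_pos": [-0.9, 0.28, 0.05], "yaw": 0.62}, {"jaw": 1, "delta_pos": [-0.89, 0.32, 0.05], "yaw": 0.62}, {"jaw": 1, "delta_pos": [-0.87, 0.36, 0.05], "yaw": 0.62}, {"jaw": 1, "delta_pos": [-0.85, 0.41, 0.05], "yaw": 0.62}, {"jaw": 1, "delta_pos": [0, 0, 0], "yaw": 0}, {"jaw": 1, "delta_pos": [0, 0, 0], "yaw": 0}]}}

```text
time: 2.6
tcp_pos: [0.4277, -0.257, 0.1627]
eef_rot: [-0.001, 0.798, 0.602, -0.0]
ft_force: [0.4, 0.3, 0.9]
width: 0.0941
grasp_force: 0.0
```

```bash
python3 - <<'E'
from cell import *
import cv2,json
c=get_calibration("wrist"); im=get_image("wrist"); cv2.imwrite("pics/w1.png",im)
json.dump({k:(v.tolist() if hasattr(v,'tolist') else v) for k,v in c.items()},open("w1.json","w")); print(c)
E
python3 plan.py .4294 -.2571 .16 -.272 1
```

```text
{'intrinsics': array([[283.64707403,   0.        , 323.09612182],
       [  0.        , 283.64707403, 202.12344899],
       [  0.        ,   0.        ,   1.        ]]), 'k1': -0.04970547854136247, 'position': array([ 0.44798084, -0.18689931,  0.34071268]), 'orientation': array([ 0.12369125,  0.98257742, -0.13762296, -0.01737833])}
t 2.65 tcp [ 0.4275 -0.2559  0.1628] ang -0.277 tilt [-0.001  0.002 -1.   ] d [ 0.0019 -0.0012 -0.0028] da 0.005 n 1 j [-0.71  0.09  1.77  0.    1.29 -0.44] w 0.0939 g 0.0
{"jaw":1,"delta_pos":[-0.02,0.07,0.09],"yaw":-0.06},
```

View pics/w1.png

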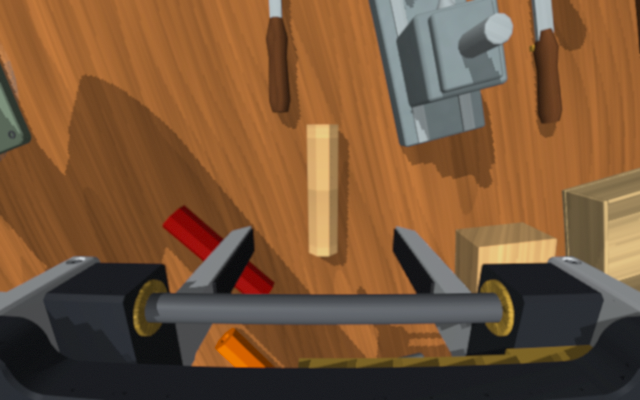

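w1: the blank runs from (322,125) to (323,255), midway between the fingers. The tail post top is at about (494,28).

```bash
python3 - <<'E'
import json
from h import *
c=json.load(open("w1.json"))
w=world(c,[[307,125],[338,125],[309,255],[337,256]],.022); print(w.round(4)); a=w[:2].mean(0);b=w[2:].mean(0)
print("mid",(a+b)/2,"len",np.linalg.norm(a-b),"yaw",-np.arctan2(a[0]-b[0],a[1]-b[1]))
w=world(c,[[316,125],[332,125],[316,255],[332,255]],.034);a=w[:2].mean(0);b=w[2:].mean(0)
print("top",(a+b)/2,np.linalg.norm(a-b)); print("post",world(c,[[494,28]],.144))
E
```

```text
[[ 0.4325 -0.1772  0.022 ]
 [ 0.4649 -0.1864  0.022 ]
 [ 0.3907 -0.3246  0.022 ]
 [ 0.4232 -0.3353  0.022 ]]
mid [ 0.42784235 -0.25587458  0.022     ] len 0.153904470759761 yaw -0.27481876068618444
top [ 0.43000398 -0.25334768  0.034     ] 0.14745530611049518
post [[ 0.57106559 -0.15463783  0.144     ]]
```

Emit:
{"fn": "drive_tool", "kwargs": {"rows": [{"jaw": 1, "delta_pos": [0, 0.04, 0.9], "yaw": 0}, {"jaw": 1, "delta_pos": [0, 0.01, 0.9], "yaw": 0}, {"jaw": 1, "delta_pos": [0, 0, 0.9], "yaw": 0}, {"jaw": 1, "delta_pos": [0, 0, 0.9], "yaw": 0}, {"jaw": 1, "delta_pos": [0, 0, 0.9], "yaw": 0}, {"jaw": 1, "delta_pos": [0, 0, 0.6], "yaw": 0}, {"jaw": 1, "delta_pos": [0, 0, 0], "yaw": 0}, {"jaw": 1, "delta_pos": [0, 0, 0], "yaw": 0}]}}

```text
time: 3.32
tcp_pos: [0.4286, -0.2548, 0.0098]
eef_rot: [-0.002, 0.797, 0.603, -0.0]
ft_force: [0.5, -0.3, 0.8]
width: 0.0942
grasp_force: 0.0
```

Emit:
{"fn": "drive_tool", "kwargs": {"rows": [{"jaw": 0.2, "delta_pos": [0, 0, 0], "yaw": 0}, {"jaw": 0.2, "delta_pos": [0, 0, 0], "yaw": 0}, {"jaw": 0.2, "delta_pos": [0, 0, 0], "yaw": 0}, {"jaw": 0.2, "delta_pos": [0, 0, 0], "yaw": 0}, {"jaw": 0.2, "delta_pos": [0, 0, 0], "yaw": 0}, {"jaw": 0.2, "delta_pos": [0, 0, 0], "yaw": 0}, {"jaw": 0.2, "delta_pos": [0, 0, 0], "yaw": 0}, {"jaw": 0.2, "delta_pos": [0, 0, 0], "yaw": 0}], "squeeze": 25}}

```text
time: 3.98
tcp_pos: [0.4295, -0.2568, 0.0105]
eef_rot: [0.0, 0.798, 0.603, 0.0]
ft_force: [0.1, 0.1, 0.1]
width: 0.0441
grasp_force: 0.0
```

Emit:
{"fn": "drive_tool", "kwargs": {"rows": [{"jaw": 0.2, "delta_pos": [0, 0, 0.13], "yaw": 0}, {"jaw": 0.2, "delta_pos": [0, 0, 0], "yaw": 0}, {"jaw": 0.2, "delta_pos": [0, 0, 0], "yaw": 0}, {"jaw": 0.2, "delta_pos": [0, 0, 0], "yaw": 0}, {"jaw": 0.2, "delta_pos": [0, 0, 0], "yaw": 0}, {"jaw": 0.2, "delta_pos": [0, 0, 0], "yaw": 0}], "squeeze": 25}}

```text
time: 4.48
tcp_pos: [0.4294, -0.2566, 0.0064]
eef_rot: [-0.0, 0.798, 0.603, -0.0]
ft_force: [-0.0, -0.0, -0.9]
width: 0.0339
grasp_force: 25.0
```

```bash
python3 plan.py .429 -.256 .16 -.272 .2|head -1;python3 - <<'E'
from h import *
p=np.array([.5788,-.002]);a=-.0217
for l in([0,-.015],[-.002,-.158],[.0265,.1844],[-.0265,.1844]): print(l,R.from_euler('z',a).apply([*l,0])[:2]+p)
E
```

```text
t 4.48 tcp [ 0.4294 -0.2566  0.0064] ang -0.277 tilt [-0.  0. -1.] d [-0.0004  0.0006  0.1536] da 0.005 n 6 j [-0.71  0.32  1.88  0.    0.95 -0.44] w 0.0339 g 25.0
[0, -0.015] [ 0.57847453 -0.01699647]
[-0.002, -0.158] [ 0.57337214 -0.1599194 ]
[0.0265, 0.1844] [0.60929493 0.18178158]
[-0.0265, 0.1844] [0.55630741 0.18293159]
```

Emit:
{"fn": "drive_tool", "kwargs": {"rows": [{"jaw": 0.2, "delta_pos": [0, 0, -0.5], "yaw": 0}, {"jaw": 0.2, "delta_pos": [0, 0, -0.9], "yaw": 0}, {"jaw": 0.2, "delta_pos": [0, 0, -0.9], "yaw": 0}, {"jaw": 0.2, "delta_pos": [0, 0, -0.9], "yaw": 0}, {"jaw": 0.2, "delta_pos": [0, 0, -0.9], "yaw": 0}, {"jaw": 0.2, "delta_pos": [0, 0, -0.9], "yaw": 0}, {"jaw": 0.2, "delta_pos": [0, 0, -0.9], "yaw": 0}, {"jaw": 0.2, "delta_pos": [0, 0, -0.5], "yaw": 0}]}}

```text
time: 5.15
tcp_pos: [0.4307, -0.2577, 0.2021]
eef_rot: [0.003, 0.798, 0.603, 0.001]
ft_force: [0.6, -0.4, -0.8]
width: 0.0339
grasp_force: 25.0
```

```bash
python3 plan.py .5785 -.018 .2 -.0217 .2
```

```text
t 5.15 tcp [ 0.4307 -0.2577  0.2021] ang -0.277 tilt [ 0.004 -0.003 -1.   ] d [ 0.1478  0.2397 -0.0021] da 0.255 n 10 j [-0.71  0.05  1.73  0.    1.36 -0.44] w 0.0339 g 25.0
{"jaw":0.2,"delta_pos":[0.90,0.26,0.01],"yaw":-0.32},
{"jaw":0.2,"delta_pos":[0.90,0.28,0.01],"yaw":-0.32},
{"jaw":0.2,"delta_pos":[0.89,0.30,0.01],"yaw":-0.32},
{"jaw":0.2,"delta_pos":[0.88,0.32,0.01],"yaw":-0.32},
{"jaw":0.2,"delta_pos":[0.87,0.35,0.01],"yaw":-0.32},
{"jaw":0.2,"delta_pos":[0.86,0.37,0.01],"yaw":-0.32},
{"jaw":0.2,"delta_pos":[0.85,0.39,0.01],"yaw":-0.32},
{"jaw":0.2,"delta_pos":[0.84,0.41,0.01],"yaw":-0.32},
{"jaw":0.2,"delta_pos":[0.83,0.43,0.01],"yaw":-0.32},
{"jaw":0.2,"delta_pos":[0.82,0.45,0.01],"yaw":-0.32},
```

Emit:
{"fn": "drive_tool", "kwargs": {"rows": [{"jaw": 0.2, "delta_pos": [0.9, 0.26, 0], "yaw": -0.32}, {"jaw": 0.2, "delta_pos": [0.9, 0.28, 0], "yaw": -0.32}, {"jaw": 0.2, "delta_pos": [0.89, 0.3, 0], "yaw": -0.32}, {"jaw": 0.2, "delta_pos": [0.88, 0.32, 0], "yaw": -0.32}, {"jaw": 0.2, "delta_pos": [0.87, 0.35, 0], "yaw": -0.32}, {"jaw": 0.2, "delta_pos": [0.86, 0.37, 0], "yaw": -0.32}, {"jaw": 0.2, "delta_pos": [0.85, 0.39, 0], "yaw": -0.32}, {"jaw": 0.2, "delta_pos": [0.84, 0.41, 0], "yaw": -0.32}]}}

```text
time: 5.82
tcp_pos: [0.5481, -0.064, 0.1983]
eef_rot: [-0.0, 0.732, 0.682, -0.0]
ft_force: [0.8, -0.3, -1.5]
width: 0.0338
grasp_force: 25.0
```

Emit:
{"fn": "drive_tool", "kwargs": {"rows": [{"jaw": 0.2, "delta_pos": [0.83, 0.43, 0], "yaw": -0.32}, {"jaw": 0.2, "delta_pos": [0.82, 0.45, 0], "yaw": -0.32}, {"jaw": 0.2, "delta_pos": [0, 0, 0], "yaw": 0}, {"jaw": 0.2, "delta_pos": [0, 0, 0], "yaw": 0}, {"jaw": 0.2, "delta_pos": [0, 0, 0], "yaw": 0}]}}

```text
time: 6.23
tcp_pos: [0.5765, -0.0178, 0.1981]
eef_rot: [-0.0, 0.714, 0.7, -0.001]
ft_force: [0.1, 0.3, -1.8]
width: 0.0337
grasp_force: 25.0
```

```bash
python3 plan.py .5785 -.018 .085 -.0217 .2; python3 - <<'E'
from cell import *
import cv2,json
c=get_calibration("wrist"); im=get_image("wrist"); cv2.imwrite("pics/w2.png",im)
json.dump({k:(v.tolist() if hasattr(v,'tolist') else v) for k,v in c.items()},open("w2.json","w"))
E
```

```text
t 6.23 tcp [ 0.5765 -0.0178  0.1981] ang -0.021 tilt [-0.001 -0.    -1.   ] d [ 0.002  -0.0002 -0.1131] da -0.001 n 4 j [-0.18  0.22  1.54 -0.    1.38 -0.16] w 0.0337 g 25.0
{"jaw":0.2,"delta_pos":[-0.00,0.02,0.94],"yaw":0.00},
{"jaw":0.2,"delta_pos":[-0.00,0.02,0.94],"yaw":0.00},
{"jaw":0.2,"delta_pos":[-0.00,0.02,0.94],"yaw":0.00},
{"jaw":0.2,"delta_pos":[-0.00,0.02,0.94],"yaw":0.00},
```

View pics/w2.png

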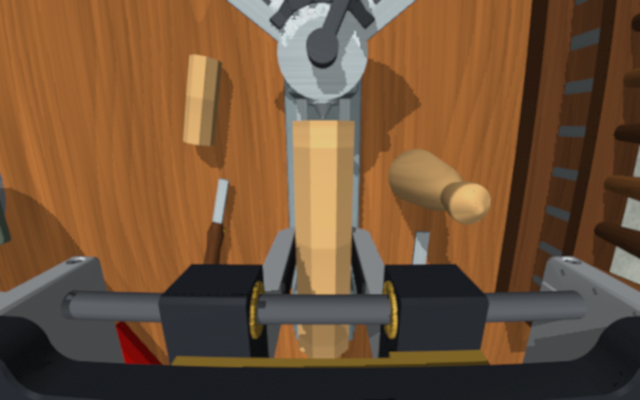

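w2: the blank is in the jaws with its front end at (324,121). The headstock pivot is at (321,47) and the figure head at (467,202).

```bash
python3 - <<'E'
import json
from h import *
c=json.load(open("w2.json")); p=np.array([.5788,-.002])
L=lambda w:R.from_euler('z',.0217).apply(np.c_[w[:,:2]-p,np.zeros(len(w))])[:,:2]
print("end",L(world(c,[[294,122],[355,122]],.208)),"endtop",L(world(c,[[324,121]],.226)),L(world(c,[[324,354]],.209)))
print("pivot cap",L(world(c,[[321,47]],.11)),"fig",world(c,[[467,202]],.16))
print("bed edges",world(c,[[288,200],[359,130]],.03), L(world(c,[[288,200],[359,130]],.03)))
E
```

```text
end [[-0.01819478  0.06146042]
 [ 0.01673236  0.06150608]] endtop [[-0.00108054  0.06151884]] [[-0.00070251 -0.09818071]]
pivot cap [[-0.00338564  0.1266642 ]] fig [[ 0.69204092 -0.00249831  0.16      ]]
bed edges [[ 0.5326461  -0.03007133  0.03      ]
 [ 0.62115252  0.05375376  0.03      ]] [[-0.04553393 -0.02906618]
 [ 0.04113279  0.05665961]]
```

Emit:
{"fn": "drive_tool", "kwargs": {"rows": [{"jaw": 0.2, "delta_pos": [-0.07, 0, 0.9], "yaw": 0}, {"jaw": 0.2, "delta_pos": [0, 0, 0.9], "yaw": 0}, {"jaw": 0.2, "delta_pos": [0, 0, 0.9], "yaw": 0}, {"jaw": 0.2, "delta_pos": [0, 0, 0.9], "yaw": 0}, {"jaw": 0.2, "delta_pos": [0, 0, 0.5], "yaw": 0}, {"jaw": 0.2, "delta_pos": [0, 0, 0], "yaw": 0}, {"jaw": 0.2, "delta_pos": [0, 0, 0], "yaw": 0}]}}

```text
time: 6.87
tcp_pos: [0.5758, -0.0206, 0.0749]
eef_rot: [-0.001, 0.715, 0.699, -0.001]
ft_force: [0.4, 0.3, -1.4]
width: 0.0339
grasp_force: 25.0
```

Emit:
{"fn": "drive_tool", "kwargs": {"rows": [{"jaw": 0.2, "delta_pos": [0, 0, 0.1], "yaw": 0}, {"jaw": 0.2, "delta_pos": [0, 0, 0.1], "yaw": 0}, {"jaw": 0.2, "delta_pos": [0, 0, 0], "yaw": 0}, {"jaw": 0.2, "delta_pos": [0, 0, 0], "yaw": 0}]}}

```text
time: 7.2
tcp_pos: [0.5776, -0.0198, 0.0705]
eef_rot: [0.001, 0.714, 0.7, 0.0]
ft_force: [0.9, 0.7, -1.2]
width: 0.0338
grasp_force: 25.0
```

Emit:
{"fn": "drive_tool", "kwargs": {"rows": [{"jaw": 0.2, "delta_pos": [0, 0, 0.1], "yaw": 0}, {"jaw": 0.2, "delta_pos": [0, 0, 0.1], "yaw": 0}, {"jaw": 0.2, "delta_pos": [0, 0, 0], "yaw": 0}, {"jaw": 0.2, "delta_pos": [0, 0, 0], "yaw": 0}]}}

```text
time: 7.53
tcp_pos: [0.5767, -0.0195, 0.0632]
eef_rot: [-0.0, 0.714, 0.7, -0.0]
ft_force: [0.0, 0.3, -0.4]
width: 0.0336
grasp_force: 25.0
```

Emit:
{"fn": "drive_tool", "kwargs": {"rows": [{"jaw": 0.2, "delta_pos": [0, 0, 0.05], "yaw": 0}, {"jaw": 0.2, "delta_pos": [0, 0, 0], "yaw": 0}, {"jaw": 0.2, "delta_pos": [0, 0, 0], "yaw": 0}]}}

```text
time: 7.78
tcp_pos: [0.5769, -0.0196, 0.062]
eef_rot: [-0.0, 0.714, 0.7, -0.0]
ft_force: [0.0, -0.5, -1.2]
width: 0.0333
grasp_force: 25.0
```

Emit:
{"fn": "drive_tool", "kwargs": {"rows": [{"jaw": 0.2, "delta_pos": [0, 0, 0.05], "yaw": 0}, {"jaw": 0.2, "delta_pos": [0, 0, 0], "yaw": 0}, {"jaw": 0.2, "delta_pos": [0, 0, 0], "yaw": 0}]}}

```text
time: 8.03
tcp_pos: [0.5769, -0.0196, 0.0615]
eef_rot: [-0.0, 0.714, 0.7, -0.0]
ft_force: [-3.1, -0.2, 5.7]
width: 0.0337
grasp_force: 25.0
```

Emit:
{"fn": "drive_tool", "kwargs": {"rows": [{"jaw": 0.5, "delta_pos": [0, 0, 0], "yaw": 0}, {"jaw": 0.5, "delta_pos": [0, 0, 0], "yaw": 0}, {"jaw": 0.5, "delta_pos": [0, 0, 0], "yaw": 0}, {"jaw": 0.5, "delta_pos": [0, 0, 0], "yaw": 0}]}}

```text
time: 8.37
tcp_pos: [0.5771, -0.0196, 0.0604]
eef_rot: [0.0, 0.714, 0.7, 0.0]
ft_force: [-0.4, 0.4, -0.2]
width: 0.0472
grasp_force: 0.0
```

```bash
python3 plan.py .5769 -.0196 .2 -.0217 .5|head -1; python3 plan.py .575 -.159 .2 -.0217 .5|head -2
```

```text
t 8.37 tcp [ 0.5771 -0.0196  0.0604] ang -0.021 tilt [ 0. -0. -1.] d [-0.0002  0.      0.1396] da -0.001 n 5 j [-0.18  0.37  1.66  0.    1.11 -0.16] w 0.0472 g 0.0
t 8.37 tcp [ 0.5771 -0.0196  0.0604] ang -0.021 tilt [ 0. -0. -1.] d [-0.0021 -0.1394  0.1396] da -0.001 n 7 j [-0.18  0.37  1.66  0.    1.11 -0.16] w 0.0472 g 0.0
{"jaw":0.5,"delta_pos":[-0.66,0.00,-0.66],"yaw":0.00},
```

Emit:
{"fn": "drive_tool", "kwargs": {"rows": [{"jaw": 0.5, "delta_pos": [0, 0, -0.6], "yaw": 0}, {"jaw": 0.5, "delta_pos": [0, 0, -0.9], "yaw": 0}, {"jaw": 0.5, "delta_pos": [0, 0, -0.9], "yaw": 0}, {"jaw": 0.5, "delta_pos": [0, 0, -0.9], "yaw": 0}, {"jaw": 0.5, "delta_pos": [0, 0, -0.9], "yaw": 0}, {"jaw": 0.5, "delta_pos": [-0.7, 0, -0.5], "yaw": 0}, {"jaw": 0.5, "delta_pos": [-0.9, 0, 0], "yaw": 0}, {"jaw": 0.5, "delta_pos": [-0.9, 0, 0], "yaw": 0}]}}

```text
time: 9.03
tcp_pos: [0.5768, -0.0952, 0.2037]
eef_rot: [0.002, 0.714, 0.7, 0.001]
ft_force: [0.5, -0.8, -0.4]
width: 0.0474
grasp_force: 0.0
```

Emit:
{"fn": "drive_tool", "kwargs": {"rows": [{"jaw": 0.5, "delta_pos": [-0.9, 0, 0], "yaw": 0}, {"jaw": 0.5, "delta_pos": [-0.9, 0, 0], "yaw": 0}, {"jaw": 0.5, "delta_pos": [-0.3, 0, 0], "yaw": 0}, {"jaw": 0.5, "delta_pos": [0, 0, 0], "yaw": 0}, {"jaw": 0.5, "delta_pos": [0, 0, 0], "yaw": 0}]}}

```text
time: 9.45
tcp_pos: [0.574, -0.1572, 0.2012]
eef_rot: [-0.001, 0.715, 0.699, 0.0]
ft_force: [-1.0, 0.6, -0.3]
width: 0.0465
grasp_force: 0.0
```

```bash
python3 plan.py .575 -.159 .112 -.0217 .5; python3 - <<'E'
from cell import *
import cv2,json
c=get_calibration("wrist"); im=get_image("wrist"); cv2.imwrite("pics/w3.png",im)
json.dump({k:(v.tolist() if hasattr(v,'tolist') else v) for k,v in c.items()},open("w3.json","w"))
E
```

```text
t 9.45 tcp [ 0.574  -0.1572  0.2012] ang -0.022 tilt [-0.     0.001 -1.   ] d [ 0.001  -0.0018 -0.0892] da 0.000 n 4 j [-0.41  0.25  1.49  0.    1.4  -0.39] w 0.0465 g 0.0
{"jaw":0.5,"delta_pos":[-0.02,0.01,0.74],"yaw":-0.00},
{"jaw":0.5,"delta_pos":[-0.02,0.01,0.74],"yaw":-0.00},
{"jaw":0.5,"delta_pos":[-0.02,0.01,0.74],"yaw":-0.00},
{"jaw":0.5,"delta_pos":[-0.02,0.01,0.74],"yaw":-0.00},
```

View pics/w3.png

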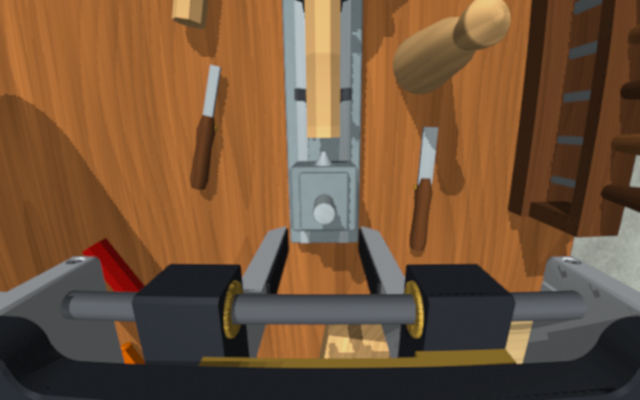

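w3: the blank lies in both rests with its tail end at (323,137). The tail cone tip is at (323,153) and the post top at (324,211).

```bash
python3 - <<'E'
import json
from h import *
c=json.load(open("w3.json")); p=np.array([.5788,-.002])
L=lambda w:R.from_euler('z',.0217).apply(np.c_[w[:,:2]-p,np.zeros(len(w))])[:,:2]
for n,px,z in(("post",[324,211],.144),("tip",[323,153],.075),("blankend",[323,137],.085)):
    w=world(c,[px],z); print(n,w.round(4),L(w).round(4))
E
```

```text
post [[ 0.5755 -0.1524  0.144 ]] [[-1.000e-04 -1.504e-01]]
tip [[ 0.5756 -0.1083  0.075 ]] [[-0.0009 -0.1063]]
blankend [[ 0.576  -0.0914  0.085 ]] [[-0.0009 -0.0895]]
```

Emit:
{"fn": "drive_tool", "kwargs": {"rows": [{"jaw": 0.5, "delta_pos": [0.08, 0.04, 0.75], "yaw": 0}, {"jaw": 0.5, "delta_pos": [0, 0, 0.75], "yaw": 0}, {"jaw": 0.5, "delta_pos": [0, 0, 0.75], "yaw": 0}, {"jaw": 0.5, "delta_pos": [0, 0, 0.7], "yaw": 0}, {"jaw": 0.5, "delta_pos": [0, 0, 0], "yaw": 0}, {"jaw": 0.1, "delta_pos": [0, 0, 0], "yaw": 0}, {"jaw": 0.1, "delta_pos": [0, 0, 0], "yaw": 0}, {"jaw": 0.1, "delta_pos": [0, 0, 0], "yaw": 0}], "squeeze": 30}}

```text
time: 10.17
tcp_pos: [0.5769, -0.1552, 0.1152]
eef_rot: [0.002, 0.714, 0.7, 0.001]
ft_force: [0.2, -0.9, 1.2]
width: 0.0304
grasp_force: 0.0
```

Emit:
{"fn": "drive_tool", "kwargs": {"rows": [{"jaw": 0.1, "delta_pos": [0, 0, 0], "yaw": 0}, {"jaw": 0.1, "delta_pos": [0, 0, 0], "yaw": 0}, {"jaw": 0.1, "delta_pos": [0, 0, 0], "yaw": 0}, {"jaw": 0.1, "delta_pos": [0, 0, 0], "yaw": 0}]}}

```text
time: 10.5
tcp_pos: [0.5746, -0.1554, 0.1148]
eef_rot: [-0.0, 0.714, 0.7, -0.001]
ft_force: [-4.6, 0.8, 5.5]
width: 0.0193
grasp_force: 30.0
```

Emit:
{"fn": "drive_tool", "kwargs": {"rows": [{"jaw": 0.1, "delta_pos": [0.15, 0, 0], "yaw": 0}, {"jaw": 0.1, "delta_pos": [0.2, 0, 0], "yaw": 0}, {"jaw": 0.1, "delta_pos": [0.2, 0, 0], "yaw": 0}, {"jaw": 0.1, "delta_pos": [0.15, 0, 0], "yaw": 0}, {"jaw": 0.1, "delta_pos": [0, 0, 0], "yaw": 0}]}}

```text
time: 10.92
tcp_pos: [0.5749, -0.1348, 0.1148]
eef_rot: [0.0, 0.714, 0.7, -0.001]
ft_force: [-5.0, -1.2, 5.2]
width: 0.0195
grasp_force: 30.0
```

Emit:
{"fn": "drive_tool", "kwargs": {"rows": [{"jaw": 0.1, "delta_pos": [0.15, 0, 0], "yaw": 0}, {"jaw": 0.1, "delta_pos": [0.15, 0, 0], "yaw": 0}, {"jaw": 0.1, "delta_pos": [0.1, 0, 0], "yaw": 0}, {"jaw": 0.1, "delta_pos": [0, 0, 0], "yaw": 0}]}}

```text
time: 11.25
tcp_pos: [0.575, -0.1232, 0.1147]
eef_rot: [0.0, 0.714, 0.7, -0.002]
ft_force: [-5.3, -2.2, 5.6]
width: 0.0196
grasp_force: 30.0
```

Emit:
{"fn": "drive_tool", "kwargs": {"rows": [{"jaw": 0.1, "delta_pos": [0.1, 0, 0], "yaw": 0}, {"jaw": 0.1, "delta_pos": [0.1, 0, 0], "yaw": 0}, {"jaw": 0.1, "delta_pos": [0, 0, 0], "yaw": 0}]}}

```text
time: 11.5
tcp_pos: [0.5751, -0.1175, 0.1148]
eef_rot: [0.0, 0.714, 0.7, -0.002]
ft_force: [-5.9, -2.8, 5.6]
width: 0.0196
grasp_force: 30.0
```

Emit:
{"fn": "drive_tool", "kwargs": {"rows": [{"jaw": 0.1, "delta_pos": [0.07, 0, 0], "yaw": 0}, {"jaw": 0.1, "delta_pos": [0, 0, 0], "yaw": 0}]}}

```text
time: 11.67
tcp_pos: [0.5751, -0.1157, 0.1147]
eef_rot: [0.0, 0.714, 0.7, -0.002]
ft_force: [-5.7, -2.6, 4.6]
width: 0.0189
grasp_force: 30.0
```

Emit:
{"fn": "drive_tool", "kwargs": {"rows": [{"jaw": 0.1, "delta_pos": [0.07, 0, 0], "yaw": 0}, {"jaw": 0.1, "delta_pos": [0, 0, 0], "yaw": 0}]}}

```text
time: 11.83
tcp_pos: [0.5751, -0.114, 0.1147]
eef_rot: [0.001, 0.714, 0.7, -0.002]
ft_force: [-6.5, -4.1, 5.8]
width: 0.019
grasp_force: 30.0
```

Emit:
{"fn": "drive_tool", "kwargs": {"rows": [{"jaw": 0.1, "delta_pos": [0.07, 0, 0], "yaw": 0}, {"jaw": 0.1, "delta_pos": [0, 0, 0], "yaw": 0}]}}

```text
time: 12.0
tcp_pos: [0.5752, -0.1135, 0.1148]
eef_rot: [0.002, 0.714, 0.7, -0.003]
ft_force: [-5.9, -8.0, 5.4]
width: 0.0193
grasp_force: 30.0
```

Resistance is starting to rise, so I'll continue in small steps.

Emit:
{"fn": "drive_tool", "kwargs": {"rows": [{"jaw": 0.1, "delta_pos": [0.07, 0, 0], "yaw": 0}, {"jaw": 0.1, "delta_pos": [0, 0, 0], "yaw": 0}, {"jaw": 0.1, "delta_pos": [0, 0, 0], "yaw": 0}]}}

```text
time: 12.25
tcp_pos: [0.5752, -0.1132, 0.1147]
eef_rot: [0.003, 0.715, 0.7, -0.004]
ft_force: [-7.2, -10.4, 3.6]
width: 0.0196
grasp_force: 30.0
```

Emit:
{"fn": "drive_tool", "kwargs": {"rows": [{"jaw": 0.1, "delta_pos": [0.07, 0, 0], "yaw": 0}, {"jaw": 0.1, "delta_pos": [0, 0, 0], "yaw": 0}, {"jaw": 0.1, "delta_pos": [0, 0, 0], "yaw": 0}]}}

```text
time: 12.5
tcp_pos: [0.5752, -0.1129, 0.1148]
eef_rot: [0.004, 0.715, 0.7, -0.005]
ft_force: [-6.7, -15.0, 3.1]
width: 0.0196
grasp_force: 30.0
```

Emit:
{"fn": "drive_tool", "kwargs": {"rows": [{"jaw": 0.1, "delta_pos": [0.1, 0, 0], "yaw": 0}, {"jaw": 0.1, "delta_pos": [0.05, 0, 0], "yaw": 0}, {"jaw": 0.1, "delta_pos": [0, 0, 0], "yaw": 0}, {"jaw": 0.1, "delta_pos": [0, 0, 0], "yaw": 0}], "squeeze": 50}}

```text
time: 12.83
tcp_pos: [0.5752, -0.1124, 0.1148]
eef_rot: [0.006, 0.715, 0.699, -0.007]
ft_force: [-5.9, -24.9, -0.0]
width: 0.0192
grasp_force: 50.0
```

Emit:
{"fn": "drive_tool", "kwargs": {"rows": [{"jaw": 0.1, "delta_pos": [0.1, 0, 0], "yaw": 0}, {"jaw": 0.1, "delta_pos": [0.05, 0, 0], "yaw": 0}, {"jaw": 0.1, "delta_pos": [0, 0, 0], "yaw": 0}, {"jaw": 0.1, "delta_pos": [0, 0, 0], "yaw": 0}]}}

```text
time: 13.17
tcp_pos: [0.5753, -0.1095, 0.1147]
eef_rot: [0.007, 0.715, 0.699, -0.008]
ft_force: [-6.8, -28.7, -0.1]
width: 0.0193
grasp_force: 50.0
```

```bash
python3 - <<'E'
from cell import *
import cv2,json
c=get_calibration("wrist"); im=get_image("wrist"); cv2.imwrite("pics/w4.png",cv2.resize(im[0:260,220:430],None,fx=2.3,fy=2.3,interpolation=cv2.INTER_CUBIC))
json.dump({k:(v.tolist() if hasattr(v,'tolist') else v) for k,v in c.items()},open("w4.json","w"))
E
```

View pics/w4.png

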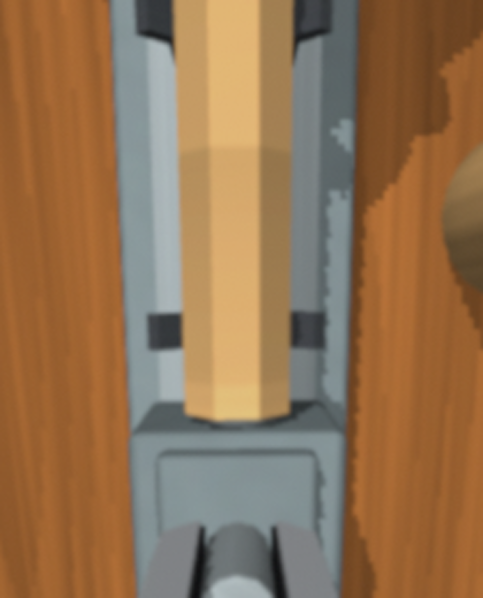

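w4: the blank's tail end at (237,418) in the crop sits just ahead of the tailstock face, so the cone is in the hole. It advanced 3 mm on the last push, so I'll check for a hard stop.

Emit:
{"fn": "drive_tool", "kwargs": {"rows": [{"jaw": 0.1, "delta_pos": [0.1, 0, 0], "yaw": 0}, {"jaw": 0.1, "delta_pos": [0, 0, 0], "yaw": 0}, {"jaw": 0.1, "delta_pos": [0, 0, 0], "yaw": 0}]}}

```text
time: 13.47
tcp_pos: [0.5753, -0.1073, 0.1146]
eef_rot: [0.008, 0.715, 0.699, -0.009]
ft_force: [-5.5, -30.5, -1.6]
width: 0.0193
grasp_force: 50.0
```

Emit:
{"fn": "drive_tool", "kwargs": {"rows": [{"jaw": 0.1, "delta_pos": [0.05, 0, 0], "yaw": 0}, {"jaw": 0.1, "delta_pos": [0, 0, 0], "yaw": 0}, {"jaw": 0.1, "delta_pos": [0, 0, 0], "yaw": 0}]}}

```text
time: 13.72
tcp_pos: [0.5753, -0.1061, 0.1145]
eef_rot: [0.008, 0.715, 0.699, -0.009]
ft_force: [-6.2, -31.1, -1.5]
width: 0.0191
grasp_force: 50.0
```

Emit:
{"fn": "drive_tool", "kwargs": {"rows": [{"jaw": 0.5, "delta_pos": [0, 0, 0], "yaw": 0}, {"jaw": 0.5, "delta_pos": [0, 0, 0], "yaw": 0}, {"jaw": 0.5, "delta_pos": [0, 0, 0], "yaw": 0}, {"jaw": 0.5, "delta_pos": [0, 0, -0.8], "yaw": 0}, {"jaw": 0.5, "delta_pos": [-0.7, 0, -0.8], "yaw": 0}, {"jaw": 0.5, "delta_pos": [-0.7, 0, -0.8], "yaw": 0}, {"jaw": 0.5, "delta_pos": [0, 0, -0.5], "yaw": 0}, {"jaw": 0.5, "delta_pos": [0, 0, 0], "yaw": 0}]}}

```text
time: 14.38
tcp_pos: [0.5789, -0.1351, 0.2052]
eef_rot: [0.004, 0.714, 0.7, 0.002]
ft_force: [0.4, 0.1, 0.2]
width: 0.047
grasp_force: 0.0
```

```bash
python3 - <<'E'
from cell import *
import cv2,json
c=get_calibration("wrist"); im=get_image("wrist"); cv2.imwrite("pics/w5f.png",im); cv2.imwrite("pics/w5.png",cv2.resize(im[0:250,220:430],None,fx=2.4,fy=2.4,interpolation=cv2.INTER_CUBIC))
json.dump({k:(v.tolist() if hasattr(v,'tolist') else v) for k,v in c.items()},open("w5.json","w")); print(observe()["tcp_pos"],observe()["width"])
E
```

```text
[ 0.57761708 -0.13417538  0.20263635] 0.046722282585601294
```

View pics/w5.png

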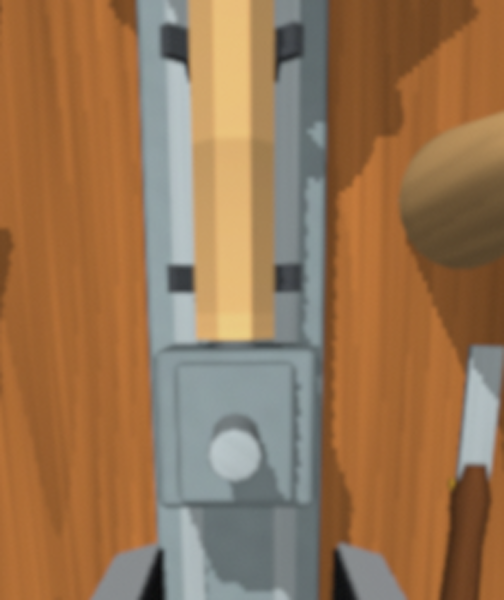

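w5: the post top is at crop (235,454), the rests at crop rows 278 and 41, and the block's front edge is over the blank end at row 347.

```bash
python3 - <<'E'
import json
from h import *
p=np.array([.5788,-.002])
L=lambda w:R.from_euler('z',.0217).apply(np.c_[w[:,:2]-p,np.zeros(len(w))])[:,:2]
c3=json.load(open("w3.json"));c5=json.load(open("w5.json"))
print("w3 rest",L(world(c3,[[323,94]],.072)),"post",L(world(c3,[[324,211]],.144)),"blk edges",L(world(c3,[[323,163],[323,228]],.104)))
f=lambda x,y:[220+x/2.4-.3,y/2.4-.3]
print("w5 rest",L(world(c5,[f(232,278),f(232,41)],.072)),"post",L(world(c5,[f(235,454)],.144)),"blk edges",L(world(c5,[f(237,347),f(237,505)],.104)))
E
```

```text
w3 rest [[-0.00087806 -0.0464846 ]] post [[-6.10369529e-05 -1.50408336e-01]] blk edges [[-0.00089699 -0.11363826]
 [-0.00089329 -0.18014427]]
w5 rest [[-0.00222236 -0.0460807 ]
 [-0.00186305  0.04858576]] post [[-0.00053784 -0.10984632]] blk edges [[ 6.81155018e-05 -7.42613194e-02]
 [-1.31578444e-04 -1.40478278e-01]]
```

```bash
python3 plan.py .608 .1830 .203 -.0217 .5; python3 - <<'E'
import json
from h import *
p=np.array([.5788,-.002])
L=lambda w:R.from_euler('z',.0217).apply(np.c_[w[:,:2]-p,np.zeros(len(w))])[:,:2]
c=json.load(open("w4.json")); f=lambda x,y:[220+x/2.3-.3,y/2.3-.3]
print("rest",L(world(c,[f(237,331)],.072)),"blank end",L(world(c,[f(237,418)],.092)),"blk",L(world(c,[f(237,432)],.104)),"width",np.diff(L(world(c,[f(183,331),f(291,331)],.082))[:,0]))
E
```

```text
t 14.43 tcp [ 0.5776 -0.1342  0.2026] ang -0.020 tilt [ 0.005 -0.001 -1.   ] d [0.0304 0.3172 0.0004] da -0.001 n 11 j [-0.37  0.24  1.5   0.    1.39 -0.35] w 0.0467 g 0.0
{"jaw":0.5,"delta_pos":[0.96,0.07,-0.00],"yaw":0.00},
{"jaw":0.5,"delta_pos":[0.96,0.07,-0.00],"yaw":0.00},
{"jaw":0.5,"delta_pos":[0.96,0.07,-0.00],"yaw":0.00},
{"jaw":0.5,"delta_pos":[0.96,0.07,-0.00],"yaw":0.00},
{"jaw":0.5,"delta_pos":[0.96,0.07,-0.00],"yaw":0.00},
{"jaw":0.5,"delta_pos":[0.96,0.07,-0.00],"yaw":0.00},
{"jaw":0.5,"delta_pos":[0.96,0.07,-0.00],"yaw":0.00},
{"jaw":0.5,"delta_pos":[0.96,0.07,-0.00],"yaw":0.00},
{"jaw":0.5,"delta_pos":[0.96,0.07,-0.00],"yaw":0.00},
{"jaw":0.5,"delta_pos":[0.96,0.07,-0.00],"yaw":0.00},
{"jaw":0.5,"delta_pos":[0.96,0.07,-0.00],"yaw":0.00},
rest [[-0.00093755 -0.04583413]] blank end [[-0.0009188  -0.07103243]] blk [[-0.00090224 -0.07277249]] width [0.03404729]
```

Emit:
{"fn": "drive_tool", "kwargs": {"rows": [{"jaw": 0.5, "delta_pos": [0.96, 0.07, 0], "yaw": 0}, {"jaw": 0.5, "delta_pos": [0.96, 0.07, 0], "yaw": 0}, {"jaw": 0.5, "delta_pos": [0.96, 0.07, 0], "yaw": 0}, {"jaw": 0.5, "delta_pos": [0.96, 0.07, 0], "yaw": 0}, {"jaw": 0.5, "delta_pos": [0.96, 0.07, 0], "yaw": 0}, {"jaw": 0.5, "delta_pos": [0.96, 0.07, 0], "yaw": 0}, {"jaw": 0.5, "delta_pos": [0.96, 0.07, 0], "yaw": 0}, {"jaw": 0.5, "delta_pos": [0.96, 0.07, 0], "yaw": 0}]}}

```text
time: 15.1
tcp_pos: [0.5957, 0.0986, 0.1978]
eef_rot: [-0.001, 0.714, 0.7, -0.001]
ft_force: [-0.1, -1.0, 0.3]
width: 0.0472
grasp_force: 0.0
```

Emit:
{"fn": "drive_tool", "kwargs": {"rows": [{"jaw": 0.5, "delta_pos": [0.6, 0.07, 0], "yaw": 0}, {"jaw": 0.5, "delta_pos": [0, 0, 0], "yaw": 0}, {"jaw": 0.5, "delta_pos": [0, 0, 0], "yaw": 0}]}}

```text
time: 15.35
tcp_pos: [0.5984, 0.1154, 0.1981]
eef_rot: [-0.001, 0.713, 0.701, -0.001]
ft_force: [-0.4, -0.8, -0.4]
width: 0.047
grasp_force: 0.0
```

```bash
python3 - <<'E'
from cell import *
import cv2,json
c=get_calibration("wrist"); im=get_image("wrist"); cv2.imwrite("pics/w6f.png",im); cv2.imwrite("pics/w6.png",cv2.resize(im[0:270,170:430],None,fx=2.2,fy=2.2,interpolation=cv2.INTER_CUBIC))
json.dump({k:(v.tolist() if hasattr(v,'tolist') else v) for k,v in c.items()},open("w6.json","w")); print(observe()["tcp_pos"])
E
```

```text
[0.59864021 0.11431183 0.19841249]
```

View pics/w6.png

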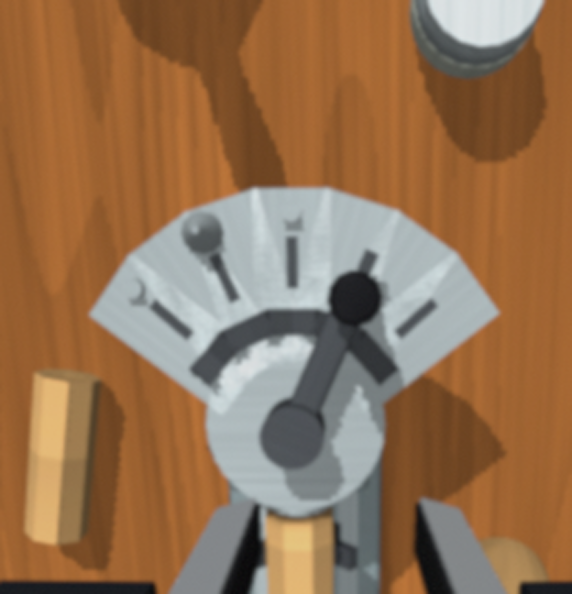

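w6: the tall stud is on the +0.42 line at crop (203,232). The knob top is at (356,298) and the pivot cap at (292,436).

```bash
python3 - <<'E'
import json
from h import *
c=json.load(open("w6.json")); f=lambda x,y:[170+x/2.2-.3,y/2.2-.3]
p=np.array([.5788,-.002])
L=lambda w:R.from_euler('z',.0217).apply(np.c_[w[:,:2]-p,np.zeros(len(w))])[:,:2]
for n,px,z in(("knob",f(356,298),.15),("marker",f(203,235),.1),("pivot",f(292,436),.108)):
    w=world(c,[px],z); print(n,w.round(4),L(w).round(4))
E
python3 plan.py .6075 .184 .198 -.0217 .5
```

```text
knob [[0.6066 0.1841 0.15  ]] [[0.0237 0.1866]]
marker [[0.5434 0.2104 0.1   ]] [[-0.04    0.2116]]
pivot [[0.5788 0.1242 0.108 ]] [[-0.0027  0.1261]]
t 15.40 tcp [0.5986 0.1143 0.1984] ang -0.019 tilt [-0.003 -0.001 -1.   ] d [ 0.0089  0.0697 -0.0004] da -0.003 n 3 j [ 0.05  0.29  1.46 -0.    1.4   0.07] w 0.0470 g 0.0
{"jaw":0.5,"delta_pos":[0.78,0.08,0.00],"yaw":0.01},
{"jaw":0.5,"delta_pos":[0.78,0.08,0.00],"yaw":0.01},
{"jaw":0.5,"delta_pos":[0.78,0.08,0.00],"yaw":0.01},
```

Emit:
{"fn": "drive_tool", "kwargs": {"rows": [{"jaw": 0.5, "delta_pos": [0.78, 0.09, 0], "yaw": 0}, {"jaw": 0.5, "delta_pos": [0.78, 0.09, 0], "yaw": 0}, {"jaw": 0.5, "delta_pos": [0.78, 0.08, 0], "yaw": 0}, {"jaw": 0.5, "delta_pos": [0, 0, 0], "yaw": 0}, {"jaw": 0.5, "delta_pos": [0, 0, 0.8], "yaw": 0}, {"jaw": 0.5, "delta_pos": [0, 0, 0.9], "yaw": 0}, {"jaw": 0.5, "delta_pos": [0, 0, 0.9], "yaw": 0}, {"jaw": 0.5, "delta_pos": [0, 0, 0], "yaw": 0}]}}

```text
time: 16.07
tcp_pos: [0.6039, 0.1811, 0.115]
eef_rot: [-0.004, 0.715, 0.699, -0.006]
ft_force: [-2.2, -0.8, -0.9]
width: 0.047
grasp_force: 0.0
```

Emit:
{"fn": "drive_tool", "kwargs": {"rows": [{"jaw": 0.1, "delta_pos": [0, 0, 0], "yaw": 0}, {"jaw": 0.1, "delta_pos": [0, 0, 0], "yaw": 0}, {"jaw": 0.1, "delta_pos": [0, 0, 0], "yaw": 0}, {"jaw": 0.1, "delta_pos": [0, 0, 0], "yaw": 0}, {"jaw": 0.1, "delta_pos": [0, 0, 0], "yaw": 0}, {"jaw": 0.1, "delta_pos": [0, 0, 0], "yaw": 0}, {"jaw": 0.1, "delta_pos": [0, 0, 0], "yaw": 0}], "squeeze": 15}}

```text
time: 16.65
tcp_pos: [0.6066, 0.1833, 0.1241]
eef_rot: [-0.001, 0.714, 0.7, -0.002]
ft_force: [-9.4, -2.4, 7.0]
width: 0.0199
grasp_force: 15.0
```

```bash
python3 plan.py .58 .19 .12 -.0217 .1;python3 plan.py .5545 .1845 .12 -.0217 .1|head -1
```

```text
t 16.65 tcp [0.6066 0.1833 0.1241] ang -0.020 tilt [-0.005 -0.001 -1.   ] d [-0.0266  0.0067 -0.0041] da -0.001 n 1 j [ 0.16  0.4   1.46 -0.    1.28  0.18] w 0.0199 g 15.0
{"jaw":0.1,"delta_pos":[0.21,-0.89,0.14],"yaw":0.02},
t 16.65 tcp [0.6066 0.1833 0.1241] ang -0.020 tilt [-0.005 -0.001 -1.   ] d [-0.0521  0.0012 -0.0041] da -0.001 n 2 j [ 0.16  0.4   1.46 -0.    1.28  0.18] w 0.0199 g 15.0
```

Emit:
{"fn": "drive_tool", "kwargs": {"rows": [{"jaw": 0.1, "delta_pos": [0.06, -0.2, 0], "yaw": 0}, {"jaw": 0.1, "delta_pos": [0.06, -0.2, 0], "yaw": 0}, {"jaw": 0.1, "delta_pos": [0.04, -0.2, 0], "yaw": 0}, {"jaw": 0.1, "delta_pos": [0.02, -0.2, 0], "yaw": 0}, {"jaw": 0.1, "delta_pos": [0, -0.1, 0], "yaw": 0}, {"jaw": 0.1, "delta_pos": [0, 0, 0], "yaw": 0}]}}

```text
time: 17.15
tcp_pos: [0.5833, 0.1922, 0.1241]
eef_rot: [-0.0, 0.714, 0.7, 0.003]
ft_force: [-2.0, 3.7, 0.8]
width: 0.0199
grasp_force: 15.0
```

Emit:
{"fn": "drive_tool", "kwargs": {"rows": [{"jaw": 0.1, "delta_pos": [-0.02, -0.2, 0], "yaw": 0}, {"jaw": 0.1, "delta_pos": [-0.04, -0.2, 0], "yaw": 0}, {"jaw": 0.1, "delta_pos": [-0.06, -0.2, 0], "yaw": 0}, {"jaw": 0.1, "delta_pos": [-0.06, -0.2, 0], "yaw": 0}, {"jaw": 0.1, "delta_pos": [0, -0.05, 0], "yaw": 0}, {"jaw": 0.1, "delta_pos": [0, 0, 0], "yaw": 0}, {"jaw": 0.1, "delta_pos": [0, 0, 0], "yaw": 0}]}}

```text
time: 17.73
tcp_pos: [0.5559, 0.1856, 0.1244]
eef_rot: [-0.001, 0.714, 0.7, 0.0]
ft_force: [-5.9, 2.4, 9.0]
width: 0.0197
grasp_force: 15.0
```

Emit:
{"fn": "drive_tool", "kwargs": {"rows": [{"jaw": 0.1, "delta_pos": [0, -0.03, 0], "yaw": 0}, {"jaw": 0.5, "delta_pos": [0, 0, 0], "yaw": 0}, {"jaw": 0.5, "delta_pos": [0, 0, 0], "yaw": 0}, {"jaw": 0.5, "delta_pos": [0, 0, 0], "yaw": 0}, {"jaw": 0.5, "delta_pos": [0, 0, 0], "yaw": 0}, {"jaw": 0.5, "delta_pos": [0, 0, -0.8], "yaw": 0}, {"jaw": 0.5, "delta_pos": [0, 0, -0.9], "yaw": 0}, {"jaw": 0.5, "delta_pos": [0, 0, -0.9], "yaw": 0}]}}

```text
time: 18.4
tcp_pos: [0.5551, 0.1845, 0.1998]
eef_rot: [-0.001, 0.715, 0.7, -0.001]
ft_force: [1.6, -0.4, -0.2]
width: 0.0467
grasp_force: 0.0
```

Emit:
{"fn": "drive_tool", "kwargs": {"rows": [{"jaw": 0.5, "delta_pos": [-0.8, 0.3, 0], "yaw": 0}, {"jaw": 0.5, "delta_pos": [-0.8, 0.3, 0], "yaw": 0}, {"jaw": 0.5, "delta_pos": [-0.8, 0.3, 0], "yaw": 0}, {"jaw": 0.5, "delta_pos": [0, 0, 0], "yaw": 0}, {"jaw": 0.5, "delta_pos": [0, 0, 0], "yaw": 0}]}}

```text
time: 18.82
tcp_pos: [0.5815, 0.1112, 0.1998]
eef_rot: [-0.0, 0.715, 0.699, -0.0]
ft_force: [-0.1, 1.3, -0.2]
width: 0.0472
grasp_force: 0.0
```

```bash
python3 - <<'E'
from cell import *
from h import *
c=get_calibration("wrist"); im=get_image("wrist"); cv2.imwrite("pics/w7f.png",im); print(observe()["tcp_pos"],observe()["time"])
p=np.array([.5788,-.002])
L=lambda w:R.from_euler('z',.0217).apply(np.c_[w[:,:2]-p,np.zeros(len(w))])[:,:2]
def knob(im,c):
    m=(im.max(2)<32).astype('uint8'); m[245:]=0
    n,_,st,ce=cv2.connectedComponentsWithStats(m)
    for i in range(1,n):
        if st[i,4]>150: print(st[i],ce[i].round(1),L(world(c,[ce[i]],.145)).round(4))
knob(im,c)
import json; print("before"); knob(cv2.imread("pics/w6f.png"),json.load(open("w6.json")))
# predicted pixels of tip of marker & knob at 0.42
E
```

```text
[0.58111983 0.11218364 0.1996877 ] 18.8667
before
```

```bash
python3 - <<'E'
from cell import *
from h import *
import json
p=np.array([.5788,-.002]); c=get_calibration("wrist")
L=lambda w:R.from_euler('z',.0217).apply(np.c_[w[:,:2]-p,np.zeros(len(w))])[:,:2]
a=cv2.imread("pics/w6f.png"); print(a[135,331])
for f,cc in(("w6f",json.load(open("w6.json"))),("w7f",c)):
  im=cv2.imread(f"pics/{f}.png")
  for t in(30,45,60):
    m=(im.max(2)<t).astype('uint8'); m[220:]=0; m=cv2.morphologyEx(m,cv2.MORPH_OPEN,np.ones((9,9),np.uint8))
    n,_,st,ce=cv2.connectedComponentsWithStats(m)
    for i in range(1,n):
        if st[i,4]>100: print(f,t,st[i],ce[i].round(1),L(world(cc,[ce[i]],.15)).round(4))
E
```

```text
[35 32 31]
w6f 45 [558  31  25  16 338] [570.9  39.3] [[0.2042 0.2609]]
w6f 45 [609  51  31  18 447] [624.7  60. ] [[0.2533 0.249 ]]
w6f 45 [505 107  13  30 329] [511.  121.6] [[0.1648 0.1989]]
w6f 45 [321 125  20  22 378] [330.6 135.6] [[0.023  0.1863]]
w6f 45 [503 138  11  20 203] [507.9 147.4] [[0.1653 0.1789]]
w6f 45 [599 168  23  13 245] [610.3 173.9] [[0.261  0.1588]]
w6f 45 [624 175  16  12 163] [631.6 180.3] [[0.2835 0.1536]]
w6f 60 [ 537    7   58  213 3740] [570.   85.5] [[0.2092 0.2276]]
w6f 60 [ 494   35   33  185 2332] [510.4 124.9] [[0.1646 0.1964]]
w6f 60 [608  45  32  25 612] [624.8  58.3] [[0.2531 0.2503]]
w6f 60 [615 116  15   9 135] [622. 120.] [[0.261  0.2033]]
w6f 60 [321 125  21  23 415] [330.8 135.9] [[0.0231 0.186 ]]
w6f 60 [ 590  161   50   27 1004] [617.  171.8] [[0.267  0.1607]]
w7f 45 [567  24  36  22 563] [587.1  34.5] [[0.2027 0.2614]]
w7f 45 [622  48  18  15 241] [630.9  55.4] [[0.2443 0.2487]]
w7f 45 [589  55  12  25 245] [594.3  66.8] [[0.213  0.2382]]
w7f 45 [521  80  10  14 140] [525.5  86.5] [[0.1574 0.2214]]
w7f 45 [586  81  11  22 209] [590.8  91.4] [[0.2135 0.2197]]
w7f 45 [513 101  17  52 606] [521.  126.3] [[0.1583 0.1912]]
w7f 45 [275 120  24  21 437] [286.5 130.1] [[-0.0281  0.1869]]
w7f 45 [508 160  14  40 412] [514.3 179.1] [[0.1594 0.1485]]
w7f 45 [608 160  32  15 349] [624.1 166.6] [[0.2584 0.1602]]
w7f 45 [506 201  10  13 129] [510.5 207. ] [[0.16   0.1245]]
w7f 60 [ 549    2   59  218 3972] [582.8  82.3] [[0.2052 0.2263]]
w7f 60 [ 504   30   34  190 2540] [521.2 122.6] [[0.158  0.1941]]
w7f 60 [621  44  19  20 328] [630.6  54.2] [[0.2438 0.2496]]
w7f 60 [626 109  14  10 135] [632.5 113.5] [[0.2555 0.2042]]
w7f 60 [275 120  24  21 458] [286.6 130.1] [[-0.028   0.1869]]
w7f 60 [604 154  36  22 658] [622.9 163.3] [[0.2565 0.1629]]
```

```bash
python3 -c "
from cell import *
print(sign_off())"
```

```text
the job is handed in; nothing more can be done
None
```

The job is handed in at about 19 s: the blank is in the V-rests, clamped between both points with about 30 N of push, and the lever is in the marked +0.42 notch. I judged the points fully home from that force and the measured end position, since I could not see inside the holes.

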